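# Dip the analyser's waste can and show the level

## Task

Check the level in the analyser's waste can: flip the dust cap of its slanting guide tube right open, take the dip rod by its handle from its saddles on the drip tray and, keeping hold of it, slide it gently down the tube until its collar stops against the rim. Then draw it right out and bring it back over the drip tray, so that drips from its tip fall in the tray, and finish while still holding it there in the gripper, level and still and lifted well clear of the saddles, for the marks at the tip to be read. Leave the cap open and do not knock the other things standing about.

Things in the scene. Friction and masses are not known exactly. Their poses are not given: they have to be found in the camera images.
- waste_can: White plastic waste can, stands fast. 170 mm deep (x), 110 mm wide (y), 170 mm tall, carrying handle on top up to 205 mm. Its front upper edge is cut off by a sloping shoulder, out of which a grey guide tube rises forward and up. Origin: centre of its underside; -x is the front, with the tube; z up.
- guide_tube: Grey guide tube of the can. Origin: centre of its open mouth, level with the rim, 148 mm above the worktop. z: tube axis, outward (40 degrees above horizontal, to the can's front); y level; x up along the shoulder. Bore 13 mm wide, 62 mm long, hollow can below; flares to 26 mm in the top 9 mm; rim 34 mm across. A screw ring 48 mm across lies 16 to 36 mm below the mouth, then the shoulder.
- dust_cap (a joint): Round dust cap over the mouth (39 mm across, 4 mm thick, 20 g), hinged at the lowest side of the rim, 22.5 mm from the tube's axis, hinge line along the tube's y. 0 = shut on the rim; grows as it swings outward and down. At 0.7 rad it stands upright; past that it drops by its own weight to its stop at 2.8 rad and hangs below the mouth, clear of the tube. It moves very easily.
- cap_tab (a point): Middle of the cap's thumb tab, a flat tongue 18 mm wide, 3.5 mm thick, that sticks out past the cap's top edge, away from the hinge (point 52 mm from the hinge, tab's end 62 mm). When shut it stands free above and in front of the screw ring: fingertips can reach down behind it (on the can's side) and pull it to the front. Axes: as the guide tube's when shut.
- dip_rod_grip (a point): Centre of the dip rod's handle: white bar with flat sides, 84 mm long (x), 14 mm wide (y), 18 mm high (z), on the rod's axis; x points along the rod to its tip. A wire loop ends the handle. The rod weighs 60 to 100 g, most of it in the steel shaft. At first it lies level, 50 mm above the worktop, this point at x = -85 mm, y = 0 of the drip tray, its x along the tray's x.
- dip_rod_collar (a point): Centre of that face of the rod's steel collar which stops on the tube's rim, 50 mm from the handle's centre toward the tip. Collar 32 mm across, 8 mm thick, between handle and shaft. Axes as the grip's.
- dip_rod_tip (a point): Rounded tip of the rod's steel shaft, 110 mm beyond the collar's face and 160 mm from the handle's centre; the shaft is 8 mm thick, with dark level rings near the tip. Same axes as the grip.
- drip_tray: Shallow steel tray, stands fast, 210 mm long (x), 84 mm wide (y), rim 14 mm high, with two grey saddles, open at the top, that carry the rod: one at x = +50 mm under the shaft (top 58 mm above the worktop), one at x = -52 mm under the front end of the handle (9 mm thick, top 52 mm). Origin: centre of its underside; the rod's tip lies toward +x.
- specimen_cup: Bystander: lidded specimen cup, 57 mm wide, 71 mm tall; origin at its underside.
- canister: Bystander: test strip canister, 47 mm wide, 110 mm tall; origin at its underside.
- oil_bottle: Bystander: small brown glass bottle with cap, 29 mm wide, 76 mm tall; origin at its underside.

How it is judged:
By the outcome, as a careful person would: the job done as asked, in the order asked, and still so for the second after the job is handed in, while the arm keeps its last pose, push and grip.
It also fails if it takes over 64 s, if anything falls off the work surface, if the arm or the gripper's body presses on something with over 40 N, if the wrist force passes 120 N, or if a joint passes its speed limit or range.

## Robot

A 6-joint arm with a two-finger parallel gripper is mounted at the origin on a cart in front of the work surface, level with it; the furniture and walls round the work are solid. World frame = base frame: x ahead of the robot, y to its left, z up, the work surface at z = 0. Lengths are in m, angles in degrees, forces in N, time in s.
With the tool pointing down it reaches from about 0.3 to 0.75 m from the base axis. Payload 8.5 kg.
Tool frame: the origin (TCP) lies midway between the tips of the shut fingers; the grasp point (between the pads) lies 19 mm behind it (env.hold_point_z is the distance from the TCP to the grasp point, in m); z points along the fingers, y is the line along which they close (so a half turn about z gives the same grasp; the last joint's range is limited). The gripper opens to 85 mm and grips with 20 to 120 N. Pads are 22 mm wide; open, the fingers measure 114 mm over their backs; the gripper's body (76 mm by 85 mm) begins 54 mm behind the grasp point. The pads swing forward as they close: fully open they stand 13 mm farther back than shut.
Start: joints at [56.19, 21.807, 74.336, -0, 83.858, -12.336], TCP at [0.201, 0.512, 0.231] pointing down, gripper open.
Joint ranges: [-178.18, 178.18], [-50.72, 133.34], [12.68, 142.11], [-81.47, 261.47], [9.98, 163.14], [-165.26, 165.26]. Speed limits (degrees/s): [136.94, 136.94, 180, 180, 180, 180].

## Interface

Orientations are given as a 3x3 rotation matrix whose columns are the frame's x, y, z axes.
In Python, from rig import observe, get_image, camera_info, env gives the robot as it stands.
- The arm moves only by the tool drive_tool, never from a script. Its arguments are lists of equal length, an entry for each row: "offset": the shift along the tool's x, y, z in units of 40 mm (1.0 is 40 mm), a list of three; "turn": the turn, a rotation vector about the tool's x, y, z in units of 6 degrees (1.0 is 6 degrees), a list of three; "hand": the opening, from 0 (shut) to 1 (fully open). A call has exactly 10 rows; each row shifts and turns the commanded pose from where the row before left it, along the tool's axes as they then stand; what a row does not reach is not made up. A row lasts 1/8 s, in which the tool goes at most 62.5 mm and 10.7 degrees, less where a joint would pass 70% of its speed; a pose out of reach is approached as far as the arm can. A call is refused whole if a number of a shift passes 1 or a number of a turn 1, either way. A call with a gripper value outside its range is refused whole. The fingers move at their own pace and stop on an object; "newtons" is the grip in N (left out, the last holds). Time passes only in rows, so rows that do not move let the fingers close, or fill a call up. It gives the time, the measured TCP pose, the force, the opening and the grip force at its end, in the units of the state.
- observe(): the state, without advancing time (a new reading comes with each control period).
- get_image(name): name is "scene" or "top"; returns the picture (384x512x3 uint8, blue, green, red); there is no depth.
- camera_info(name): a dict with "fx", "fy", "cx", "cy" (pixels), "world_to_cam" (4x4, takes a point from world to camera coordinates). Camera axes: x right, y down, z forward; pixel columns grow to the right and rows downward; lengths in m; the calibration is good to about 2 mm. A picture is of the moment at which its call begins. camera_info takes no time and is no camera call.
- env.close_job(): hands the job in; it is judged then, once.
The state is a dict: "time_s": time; "q": joint angles; "qvel": joint speeds; "joint_efforts": joint torques, N m; "position": TCP position; "tool_rot": TCP orientation; "ft_force": force on the tool from outside, world axes, zero at the start; "wrist_torque": the same for the moment, N m; "grip_width": finger opening in m; "gripper_force": force on a finger pad.
Only numpy, scipy, OpenCV 4.12 (cv2) and the standard library are available. Lean on these libraries where they do the work, as an engineer would, in place of code of your own. Each camera call takes 0.05 s, during which the arm holds its last target. There are 200 camera calls.

## Working session

There is one attempt and no reset: what is moved stays moved. The work goes in short steps, Python scripts to look and compute and a tool call to move; the robot and the scene stay as the last step left them, time stands still between calls to the robot, and variables do not carry over. Pictures are saved under pics/ and viewed, at most 10 in all, crops included, and the job is handed in when it is done.

Besides the shell and the picture viewer there is one more tool, called after "Request:" in YAML: its name, and indented under it one key for each argument. drive_tool: Moves the arm, as the interface text tells. Its arguments: {"type":"object","properties":{"offset":{"type":"array"},"turn":{"type":"array"},"hand":{"type":"array"},"newtons":{"type":"number"}},"required":["offset","turn","hand"]}

```bash
mkdir -p pics; ls
python3 - <<'E'
from rig import observe,get_image,camera_info,env
import cv2,numpy as np
for n in("scene","top"):
    im=get_image(n); cv2.imwrite(f"pics/{n}0.png",cv2.resize(im,(800,600),interpolation=cv2.INTER_CUBIC)); cv2.imwrite(f"{n}_raw0.png",im)
    c=camera_info(n); print(n,c["fx"],c["fy"],c["cx"],c["cy"]); print(np.round(np.linalg.inv(c["world_to_cam"]),3))
o=observe();print(o["time_s"],o["position"],o["tool_rot"],o["grip_width"],env.hold_point_z)
E
```

```text
pics
scene 402.3682365158743 402.3682365158743 264.99707533797675 183.7325732989532
[[ 0.587 -0.422  0.69  -0.185]
 [-0.809 -0.288  0.512 -0.591]
 [-0.017 -0.859 -0.511  0.67 ]
 [ 0.     0.     0.     1.   ]]
top 364.5843276392174 364.5843276392174 253.63496447749952 193.69998872442832
[[ 0.02  -0.998  0.062  0.507]
 [-1.    -0.021 -0.012 -0.03 ]
 [ 0.014 -0.061 -0.998  1.114]
 [ 0.     0.     0.     1.   ]]
0.1 [0.20120983 0.51158646 0.23078439] [[-9.30562493e-01  3.66132347e-01 -7.41690562e-04]
 [ 3.66132976e-01  9.30561929e-01 -1.06730718e-03]
 [ 2.99413315e-04 -1.26475341e-03 -9.99999155e-01]] 0.08566585660493771 0.0187
```

View pics/scene0.png

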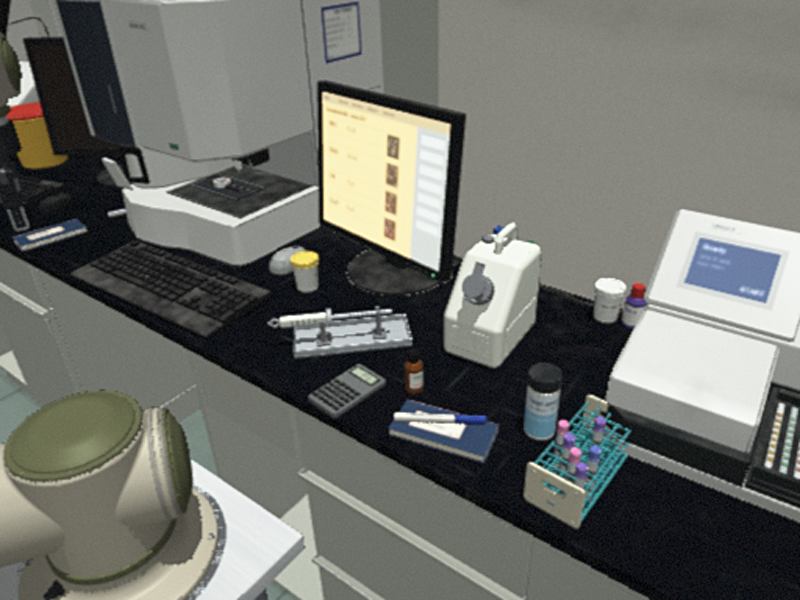

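View pics/top0.png

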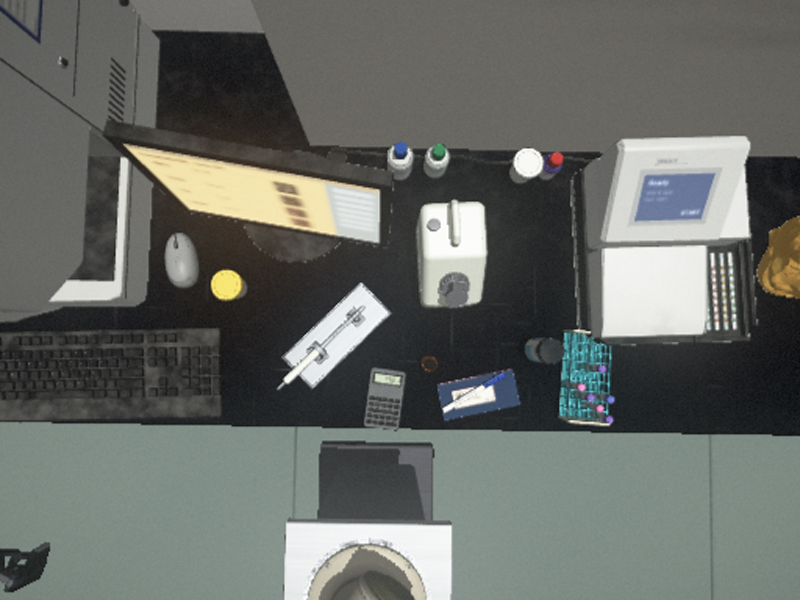

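The scene view shows the tray with the rod at about (345,330), the can at (495,290) and its cap at (478,285). In the top view the tray is at (337,335), the handle's end at (280,387) and the cap at (455,290). I'll zoom in next.

Run:
```python
import cv2
a=cv2.imread("scene_raw0.png")[135:240,165:355]; b=cv2.imread("top_raw0.png")[120:255,170:320]
cv2.imwrite("pics/s1.png",cv2.resize(a,None,fx=4,fy=4,interpolation=cv2.INTER_CUBIC))
cv2.imwrite("pics/t1.png",cv2.resize(b,None,fx=4,fy=4,interpolation=cv2.INTER_CUBIC))
```

```text
(no output)
```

View pics/s1.png

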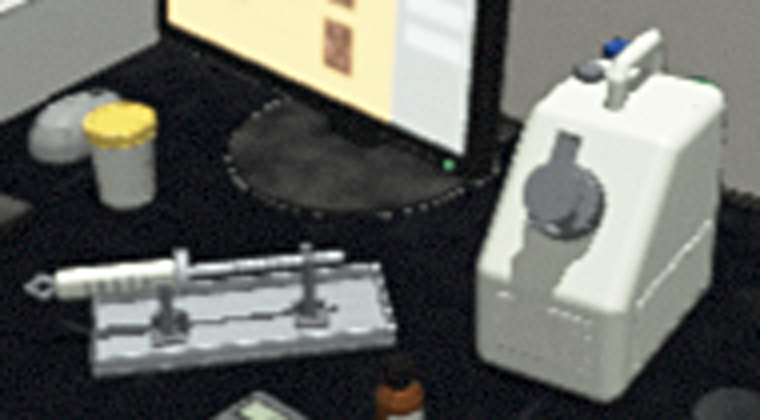

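View pics/t1.png

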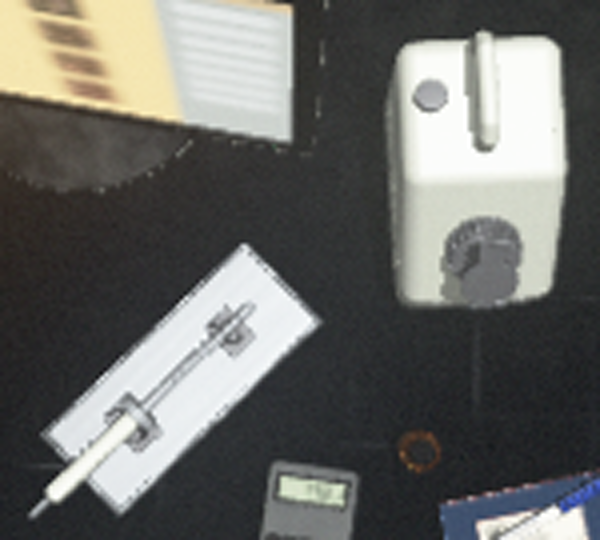

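The rod lies on the tray. In the scene crop the handle runs from (57,285) to the collar at (181,266) and the tip at (343,257); in the top crop those are (52,495), (136,420) and (250,307). The cap disc is at about (565,202) in scene, with its tab end at (568,135). Next I'll triangulate these.

```bash
cat > h.py <<'E'
import numpy as np,cv2
from rig import camera_info,observe,get_image,env
O={"scene":(165,135),"top":(170,120)}
def ray(n,p):
    c=camera_info(n);M=np.linalg.inv(c["world_to_cam"])
    d=M[:3,:3]@[(p[0]-c["cx"])/c["fx"],(p[1]-c["cy"])/c["fy"],1];return M[:3,3],d/np.linalg.norm(d)
def plane(n,p,z):
    o,d=ray(n,p);return o+d*(z-o[2])/d[2]
def tri(ps,pt):
    A=[];b=[]
    R=[ray("scene",ps),ray("top",pt)]
    P=[np.eye(3)-np.outer(d,d) for o,d in R]
    x=np.linalg.solve(sum(P),sum(p@o for p,(o,d) in zip(P,R)))
    return x,[round(1000*np.linalg.norm(p@(x-o)),1) for p,(o,d) in zip(P,R)]
def crop(n,p): return (p[0]-1.5)/4+O[n][0],(p[1]-1.5)/4+O[n][1]
def proj(n,X):
    c=camera_info(n);q=c["world_to_cam"]@np.append(X,1);return q[0]/q[2]*c["fx"]+c["cx"],q[1]/q[2]*c["fy"]+c["cy"]
E
python3 - <<'E'
from h import *
np.set_printoptions(precision=4,suppress=True)
for k,s,t in [("rear",(57,285),(52,495)),("collar",(181,266),(138,419)),("tip",(345,257),(253,305)),("tabend",(568,133),(465,248)),("knobgrey",(588,72),(430,95)),
 ("cup",(120,120),None)]:
    if t: print(k,*tri(crop("scene",s),crop("top",t)))
print("tray top corners",[plane("top",crop("top",p),.014)[:2] for p in [(245,243),(320,321),(120,515),(43,435)]])
print("can top corners z.17",[plane("top",crop("top",p),.17)[:2] for p in [(400,38),(558,38)]])
print("can front base?",[plane("top",crop("top",p),.1)[:2] for p in [(405,304),(548,300)]])
# masks
s=cv2.imread("scene_raw0.png");t=cv2.imread("top_raw0.png")
for n,im,roi in(("scene",s,(292,164,320,198)),("top",t,(276,170,304,199))):
    x0,y0,x1,y1=roi;g=im[y0:y1,x0:x1].max(2);m=((g<135)&(g>45)).astype(np.uint8)
    k,l,st,ce=cv2.connectedComponentsWithStats(m);i=1+st[1:,4].argmax();print(n,st[i]+[x0,y0,0,0,0],ce[i]+[x0,y0])
    for r in g: print(' '.join('%3d'%v for v in r))
E
```

```text
rear [0.4235 0.1598 0.0476] [np.float64(0.5), np.float64(0.5)]
collar [0.4809 0.0969 0.0557] [np.float64(1.1), np.float64(1.1)]
tip [0.5651 0.0167 0.0476] [np.float64(0.6), np.float64(0.6)]
tabend [ 0.6022 -0.1314  0.1755] [np.float64(8.1), np.float64(8.1)]
knobgrey [ 0.6974 -0.1003  0.1724] [np.float64(0.3), np.float64(0.3)]
tray top corners [array([0.6134, 0.0258]), array([ 0.5556, -0.0321]), array([0.4074, 0.1142]), array([0.4658, 0.1735])]
can top corners z.17 [array([ 0.7354, -0.0804]), array([ 0.7378, -0.1843])]
can front base? [array([ 0.5648, -0.0909]), array([ 0.5697, -0.1907])]
scene [296 168  20  28 348] [305.4109 183.8793]
 73  85 102 117 132 176 220 230 233 236 235 237 239 241 243 246 246 248 248 249 249 250 249 249 250 251 249 250
 32  40  49  86 156 209 225 234 234 235 233 232 235 238 236 238 239 243 244 246 247 249 249 249 250 249 250 250
 42  39  23  50 154 218 228 233 233 233 234 234 237 237 239 237 237 238 237 239 238 242 244 247 248 248 249 249
 47  47  33  90 174 222 231 233 234 234 236 226 198 187 210 238 241 238 237 235 236 236 237 240 242 243 246 247
 57  42  
[... 5944 characters left out ...]
 112 112 199 211 213 214 214
213 215 213 213 145 129 129 132 129 113 110 111 111 110 114 112 112 113 113 114 111 117 158 202 207 205 200 198
210 210 209 210 197 138 126 124 123 123 114 115 110 113 114 112 113 109 111 111 122 138 164 176 193 146 131 114
154 153 173 176 149 144 139 118 118 115 120 103 109 116 120 112 110 118 163 152 126  96 108 100 108  84  67  51
 99 101 108 108  99  92  91  81  80  81  82  97 119 108 103 106 108  86 104  98  77  52  55  53  56  51  46  41
 56  57  59  58  50  49  50  50  46  52  55  60  72  63  60  63  63  49  53  53  46  48  49  43  46  43  46  47
 43  46  47  48  46  46  43  48  50  45  47  47  48  49  46  48  48  46  42  44  50  45  47  45  48  45  46  44
```

Run:
```python
from h import *
np.set_printoptions(precision=4,suppress=True)
print("tabend",*tri((306.5,168.3),(294,180.7)));print("cap",*tri((302.5,183),(292,191.3)))
# can outline: rows, white mask in top -> side edges & min-area rect of top face
t=cv2.imread("top_raw0.png");m=(t.min(2)>235).astype(np.uint8)
s=np.zeros_like(m);s[120:200,262:318]=m[120:200,262:318]
k,l,st,ce=cv2.connectedComponentsWithStats(s);i=1+st[1:,4].argmax();print(st[i],ce[i])
m=(t.min(2)>120).astype(np.uint8)
for y in range(130,196,6):
    r=np.where(m[y,262:318])[0]+262; print(y,r.min(),r.max(),end='; ')
# carrying handle / rod direction
a=plane("top",crop("top",(484,35)),.2);b=plane("top",crop("top",(486,146)),.2);print("\nhandle",a,b)
T=np.array([.5105,.0705]);
for c in [(.4235,.1598),(.5651,.0167)]: print(np.array(c)-T)
```

```text
tabend [ 0.599  -0.1438  0.1808] [np.float64(1.4), np.float64(1.4)]
cap [ 0.5752 -0.1447  0.1491] [np.float64(1.0), np.float64(1.0)]
[273 132  36  33 826] [291.6768 148.9709]
130 274 307; 136 269 309; 142 269 310; 148 267 310; 154 270 310; 160 270 311; 166 268 310; 172 271 309; 178 271 309; 184 270 308; 190 270 307; 
handle [ 0.7313 -0.1322  0.2   ] [ 0.6602 -0.1345  0.2   ]
[-0.087   0.0893]
[ 0.0546 -0.0538]
```

```bash
cat >> h.py <<'E'
from scipy.spatial.transform import Rotation as Rn
def tool(yaw,tilt):
    "tool x = -(heading yaw); fingers lean by tilt toward heading (deg)"
    h=np.array([np.cos(np.radians(yaw)),np.sin(np.radians(yaw)),0]);u=np.array([0,0,1.])
    s,c=np.sin(np.radians(tilt)),np.cos(np.radians(tilt))
    z=s*h-c*u; x=-(c*h+s*u); return np.column_stack([x,np.cross(z,x),z])
def plan(p,R):
    o=observe();C=np.array(o["tool_rot"])
    r=Rn.from_matrix(C.T@R).as_rotvec(degrees=True)/6
    print("t",o["time_s"],"turn",r.round(2),"shift(new frame)",(R.T@(np.array(p)-o["position"])/.04).round(2))
E
python3 - <<'E'
from h import *
R=tool(3,0);plan([.35,.2,.24],R);plan([.618,-.143,.24],R);print(R.round(2))
E
```

```text
t 0.1 turn [-0.01 -0.01 -4.08] shift(new frame) [-3.31 -7.97 -0.23]
t 0.1 turn [-0.01 -0.01 -4.08] shift(new frame) [ -9.55 -16.89  -0.23]
[[-1.   -0.05  0.  ]
 [-0.05  1.    0.  ]
 [-0.    0.   -1.  ]]
```

Request:
drive_tool:
  offset:
    - [0,0,0]
    - [0,0,0]
    - [0,0,0]
    - [0,0,0]
    - [0,0,0]
    - [-0.7,-0.9,0]
    - [-0.7,-0.9,0]
    - [-0.7,-0.9,0]
    - [-0.7,-0.9,0]
    - [-0.5,-0.9,0]
  turn:
    - [0,0,-0.82]
    - [0,0,-0.82]
    - [0,0,-0.82]
    - [0,0,-0.82]
    - [0,0,-0.8]
    - [0,0,0]
    - [0,0,0]
    - [0,0,0]
    - [0,0,0]
    - [0,0,0]
  hand: [0,0,0,0,0,0,0,0,0,0]
  newtons: 40

```text
time_s: 1.35
position: [0.3435, 0.3377, 0.231]
tool_rot: [[-0.999, -0.052, -0.001], [-0.052, 0.999, -0.0], [0.001, -0.0, -1.0]]
ft_force: [1.0, 0.3, 0.3]
grip_width: -0.0
gripper_force: 0.0
```

Request:
drive_tool:
  offset:
    - [-0.3,-1,0]
    - [-0.3,-1,0]
    - [-0.3,-1,0]
    - [-0.5,-1,0]
    - [-0.6,-1,0]
    - [-0.6,-1,0]
    - [-0.7,-1,0]
    - [-0.7,-1,0]
    - [-0.7,-1,0]
    - [-0.7,-1,0]
  turn:
    - [0,0,0]
    - [0,0,0]
    - [0,0,0]
    - [0,0,0]
    - [0,0,0]
    - [0,0,0]
    - [0,0,0]
    - [0,0,0]
    - [0,0,0]
    - [0,0,0]
  hand: [0,0,0,0,0,0,0,0,0,0]

```text
time_s: 2.6
position: [0.58, -0.0505, 0.231]
tool_rot: [[-0.999, -0.052, -0.001], [-0.052, 0.999, 0.0], [0.001, 0.0, -1.0]]
ft_force: [0.1, -0.1, 1.2]
grip_width: -0.0002
gripper_force: 0.0
```

Run:
```python
from h import *
o=observe();print(o["position"],o["q"],o["ft_force"]);plan([.618,-.143,.24],tool(3,0));plan([.618,-.143,.166],tool(3,0))
```

```text
[ 0.57996283 -0.05051016  0.23095556] [-1.66246525e+01  2.51070358e+01  6.90230470e+01  6.45737007e-03
  8.59137390e+01 -1.09623693e+02] [ 0.10285065 -0.13504593  1.22252956]
t 2.6 turn [ 0.   -0.01 -0.  ] shift(new frame) [-0.83 -2.36 -0.23]
t 2.6 turn [ 0.   -0.01 -0.  ] shift(new frame) [-0.83 -2.36  1.62]
```

Request:
drive_tool:
  offset:
    - [-0.2,-0.6,0]
    - [-0.2,-0.6,0]
    - [-0.2,-0.6,0]
    - [-0.2,-0.56,0]
    - [0,0,0]
    - [0,0,0.4]
    - [0,0,0.4]
    - [0,0,0.3]
    - [0,0,0.2]
    - [0,0,0]
  turn:
    - [0,0,0]
    - [0,0,0]
    - [0,0,0]
    - [0,0,0]
    - [0,0,0]
    - [0,0,0]
    - [0,0,0]
    - [0,0,0]
    - [0,0,0]
    - [0,0,0]
  hand: [0,0,0,0,0,0,0,0,0,0]

```text
time_s: 3.85
position: [0.616, -0.1414, 0.179]
tool_rot: [[-0.999, -0.053, -0.001], [-0.053, 0.999, 0.0], [0.001, 0.0, -1.0]]
ft_force: [0.2, -0.2, -0.5]
grip_width: -0.0001
gripper_force: 0.0
```

Run:
```python
from h import *
plan([.618,-.143,.166],tool(3,0))
a=get_image("scene")[110:210,250:390]; b=get_image("top")[140:240,230:370]
v=np.hstack([cv2.resize(x,None,fx=2.8,fy=2.8,interpolation=cv2.INTER_CUBIC) for x in(a,b)])
cv2.imwrite("pics/c2.png",v)
```

```text
t 3.85 turn [ 0.   -0.01  0.  ] shift(new frame) [-0.05 -0.04  0.33]
```

View pics/c2.png

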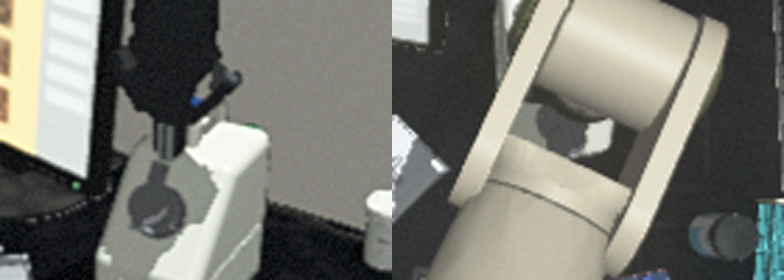

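The fingertips, at about (170,155) in the left half, are just above and behind the tab at (160,167). I'll go down and then pull toward the front.

Request:
drive_tool:
  offset:
    - [-0.05,-0.04,0.1]
    - [0,0,0.13]
    - [0,0,0.1]
    - [0,0,0]
    - [0.15,0,0]
    - [0.2,0,0]
    - [0.2,0,-0.05]
    - [0.2,0,-0.1]
    - [0.2,0,-0.1]
    - [0.2,0,-0.1]
  turn:
    - [0,0,0]
    - [0,0,0]
    - [0,0,0]
    - [0,0,0]
    - [0,0,0]
    - [0,0,0]
    - [0,0,0]
    - [0,0,0]
    - [0,0,0]
    - [0,0,0]
  hand: [0,0,0,0,0,0,0,0,0,0]

```text
time_s: 5.2
position: [0.5718, -0.1457, 0.1806]
tool_rot: [[-0.999, -0.052, 0.0], [-0.052, 0.999, -0.0], [-0.0, -0.0, -1.0]]
ft_force: [0.1, -0.2, -0.5]
grip_width: 0.0003
gripper_force: 0.0
```

Request:
drive_tool:
  offset:
    - [0.2,0,-0.05]
    - [0.2,0,0]
    - [0.2,0,0]
    - [0.2,0,0]
    - [0.2,0,0]
    - [0.2,0,0]
    - [0.1,0,0]
    - [0,0,0]
    - [0,0,-0.5]
    - [0,0,-0.9]
  turn:
    - [0,0,0]
    - [0,0,0]
    - [0,0,0]
    - [0,0,0]
    - [0,0,0]
    - [0,0,0]
    - [0,0,0]
    - [0,0,0]
    - [0,0,0]
    - [0,0,0]
  hand: [0,0,0,0,0,0,0,0,0,0]

```text
time_s: 6.45
position: [0.5201, -0.1482, 0.2378]
tool_rot: [[-0.999, -0.052, -0.002], [-0.052, 0.999, 0.001], [0.002, 0.002, -1.0]]
ft_force: [0.2, 0.2, 0.8]
grip_width: 0.0
gripper_force: 0.0
```

```bash
cat >> h.py <<'E'
G=np.array([.4515,.130,.050]);hd=np.array([.7071,-.7071,0])
E
python3 - <<'E'
from h import *
R=tool(-45,25);g=G-.004*hd
p=g+.0187*R[:,2]; print(p,observe()["q"]); plan(p-.08*R[:,2],R);plan(p,R)
E
```

```text
[0.45425984 0.12724016 0.03305204] [-2.84484007e+01  2.06923598e+01  7.49943377e+01  2.31482584e-03
  8.44770813e+01 -1.21457277e+02]
t 6.45 turn [ 1.75 -3.95  7.87] shift(new frame) [7.63 3.7  0.09]
t 6.45 turn [ 1.75 -3.95  7.87] shift(new frame) [7.63 3.7  2.09]
```

Request:
drive_tool:
  offset:
    - [0,0,0]
    - [0,0,0]
    - [0,0,0]
    - [0,0,0]
    - [0,0,0]
    - [0,0,0]
    - [0,0,0]
    - [0,0,0]
    - [0,0,0]
    - [0,0,0]
  turn:
    - [0.175,-0.395,0.787]
    - [0.175,-0.395,0.787]
    - [0.175,-0.395,0.787]
    - [0.175,-0.395,0.787]
    - [0.175,-0.395,0.787]
    - [0.175,-0.395,0.787]
    - [0.175,-0.395,0.787]
    - [0.175,-0.395,0.787]
    - [0.175,-0.395,0.787]
    - [0.175,-0.395,0.787]
  hand: [0.4,0.7,0.7,0.7,0.7,0.7,0.7,0.7,0.7,0.7]

```text
time_s: 7.7
position: [0.5206, -0.1484, 0.2382]
tool_rot: [[-0.637, 0.709, 0.302], [0.642, 0.705, -0.301], [-0.427, 0.002, -0.904]]
ft_force: [-0.3, -0.0, -0.4]
grip_width: 0.0596
gripper_force: 0.0
```

Request:
drive_tool:
  offset:
    - [0.9,0.45,0]
    - [0.9,0.45,0]
    - [0.9,0.45,0]
    - [0.9,0.45,0]
    - [0.9,0.45,0]
    - [0.9,0.45,0]
    - [0.9,0.4,0]
    - [0.9,0.4,0]
    - [0.4,0.2,0]
    - [0,0,0]
  turn:
    - [0,0,0]
    - [0,0,0]
    - [0,0,0]
    - [0,0,0]
    - [0,0,0]
    - [0,0,0]
    - [0,0,0]
    - [0,0,0]
    - [0,0,0]
    - [0,0,0]
  hand: [0.7,0.7,0.7,0.7,0.7,0.7,0.7,0.7,0.7,0.7]

```text
time_s: 8.95
position: [0.4305, 0.1517, 0.1086]
tool_rot: [[-0.641, 0.706, 0.301], [0.639, 0.709, -0.3], [-0.425, 0.0, -0.905]]
ft_force: [0.2, -0.0, -0.1]
grip_width: 0.0598
gripper_force: 0.0
```

Run:
```python
from h import *
R=tool(-45,25);g=G-.004*hd
p=g+.0187*R[:,2]; plan(p,R);print(observe()["ft_force"],observe()["grip_width"])
a=get_image("scene");b=get_image("top");cv2.imwrite("s3.png",a);cv2.imwrite("t3.png",b)
f=lambda x,k:cv2.resize(x,None,fx=k,fy=k,interpolation=cv2.INTER_CUBIC)
u=f(a[135:240,165:265],4);w=f(a[150:220,280:350],5.6);q=f(b[160:210,265:315],4)
v=np.zeros((600,800,3),np.uint8);v[:420,:400]=u;v[:392,400:792]=w;v[400:600,500:700]=q
cv2.imwrite("pics/c3.png",v)
```

```text
t 8.95 turn [0.01 0.03 0.02] shift(new frame) [ 0.02 -0.01  2.07]
[ 0.18593648 -0.0251163  -0.05340228] 0.05979887401637409
```

View pics/c3.png

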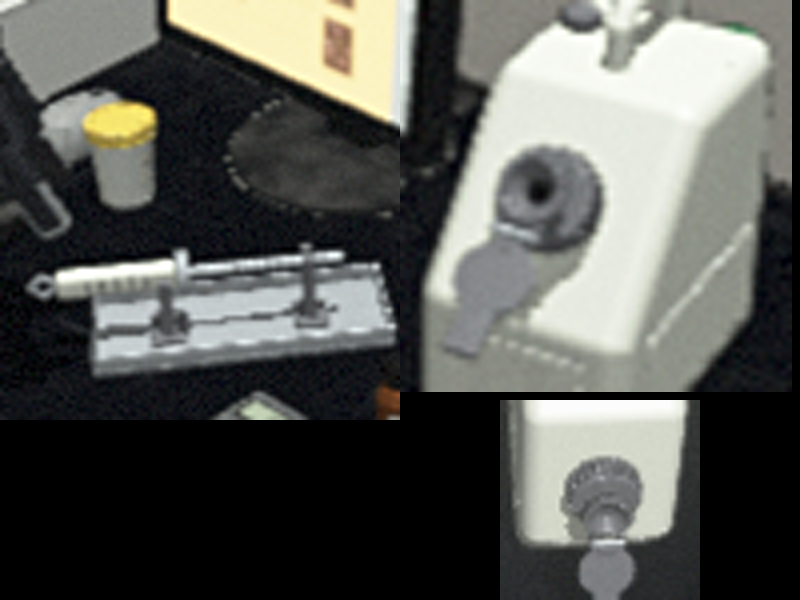

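The cap hangs open below the mouth, whose centre is at about (533,189) in the right panel. The rod is still on its saddles. I'll descend, and zoom in on the mouth in the saved pictures.

Request:
drive_tool:
  offset:
    - [0,0,0.3]
    - [0,0,0.4]
    - [0,0,0.4]
    - [0,0,0.35]
    - [0,0,0.3]
    - [0.02,0,0.2]
    - [0,0,0.1]
    - [0,0,0.02]
    - [0,0,0]
    - [0,0,0]
  turn:
    - [0,0,0]
    - [0,0,0]
    - [0,0,0]
    - [0,0,0]
    - [0,0,0]
    - [0,0,0]
    - [0,0,0]
    - [0,0,0]
    - [0,0,0]
    - [0,0,0]
  hand: [0.7,0.7,0.7,0.7,0.7,0.7,0.7,0.7,0.7,0.7]

```text
time_s: 10.3
position: [0.4551, 0.1267, 0.0339]
tool_rot: [[-0.64, 0.707, 0.302], [0.64, 0.707, -0.3], [-0.426, 0.001, -0.905]]
ft_force: [0.2, -0.0, -0.2]
grip_width: 0.0597
gripper_force: 0.0
```

Run:
```python
from h import *
R=tool(-45,25);plan(G-.004*hd+.0187*R[:,2],R)
a=cv2.imread("s3.png");b=cv2.imread("t3.png")
f=lambda x,k:cv2.resize(x,None,fx=k,fy=k,interpolation=cv2.INTER_CUBIC)
v=np.hstack([f(a[168:203,292:325],12),f(b[170:205,275:308],12)])
cv2.imwrite("pics/c4.png",v)
```

```text
t 10.3 turn [ 0.01  0.03 -0.  ] shift(new frame) [ 0.03 -0.    0.01]
```

View pics/c4.png

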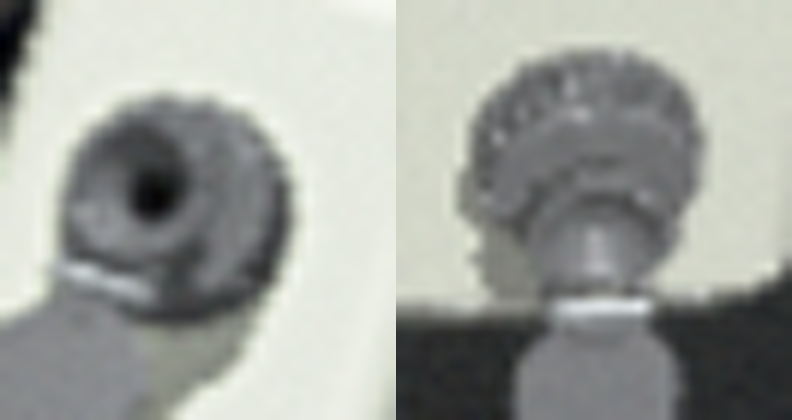

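The rim centre shows at about (130,196) in the scene panel with the dark bore at (152,190). The rim is centred at x=601 in the top panel, with the bright hinge pin at (602,308) there and (105,283) in scene.

Run:
```python
from h import *
np.set_printoptions(precision=4,suppress=True)
s=lambda x,y:(292+(x+.5)/12-.5,168+(y+.5)/12-.5)
t=lambda x,y:(275+(x-396+.5)/12-.5,170+(y+.5)/12-.5)
print("rim",*tri(s(130,196),t(601,243)))
h,e=tri(s(105,283),t(602,308));print("hinge",h,e,"-> mouth",h+[.0145,.0007,.0172])
print("bore->mouth",plane("scene",s(152,190),.1422)-[.0069,.0004,-.0058]); print("top rim z.148",plane("top",t(601,243),.148))
for m in([.577,-.143,.148],[.574,-.144,.148]):
  for k in(-17,17):
    X=np.array(m)+k/1000*np.array([.643,.03,.766]); a=proj("scene",X);b=proj("top",X)
    print(m,k,[round((a[0]-292+.5)*12),round((a[1]-168+.5)*12)],[round((b[0]-275+.5)*12+396),round((b[1]-170+.5)*12)])
  for k in(-17,17):
    X=np.array(m)+k/1000*np.array([-.05,1,0]); a=proj("scene",X);b=proj("top",X)
    print(' y',k,[round((a[0]-292+.5)*12),round((a[1]-168+.5)*12)],[round((b[0]-275+.5)*12+396),round((b[1]-170+.5)*12)])
```

```text
rim [ 0.579  -0.1434  0.1443] [np.float64(0.0), np.float64(0.0)]
hinge [ 0.5655 -0.1457  0.1303] [np.float64(0.2), np.float64(0.2)] -> mouth [ 0.58   -0.145   0.1475]
bore->mouth [ 0.58   -0.1446  0.148 ]
top rim z.148 [ 0.5787 -0.143   0.148 ]
[0.577, -0.143, 0.148] -17 [98, 260] [596, 304]
[0.577, -0.143, 0.148] 17 [151, 110] [607, 197]
 y -17 [196, 207] [678, 249]
 y 17 [54, 164] [525, 254]
[0.574, -0.144, 0.148] -17 [94, 268] [600, 317]
[0.574, -0.144, 0.148] 17 [148, 117] [611, 211]
 y -17 [193, 214] [682, 263]
 y 17 [51, 171] [529, 267]
```

Request:
drive_tool:
  offset:
    - [0.02,0,0]
    - [0,0,0]
    - [0,0,0]
    - [0,0,0]
    - [0,0,0]
    - [0,0,0]
    - [0,0,0]
    - [0,0,0]
    - [0,0,0]
    - [0,0,0]
  turn:
    - [0,0,0]
    - [0,0,0]
    - [0,0,0]
    - [0,0,0]
    - [0,0,0]
    - [0,0,0]
    - [0,0,0]
    - [0,0,0]
    - [0,0,0]
    - [0,0,0]
  hand: [0.6,0.5,0.4,0.3,0.2,0.1,0,0,0,0]
  newtons: 70

```text
time_s: 11.55
position: [0.4545, 0.1271, 0.0334]
tool_rot: [[-0.64, 0.707, 0.302], [0.64, 0.707, -0.3], [-0.426, 0.001, -0.905]]
ft_force: [-1.1, 0.3, 3.9]
grip_width: 0.0133
gripper_force: 68.2
```

Request:
drive_tool:
  offset:
    - [-0.1,0,-0.2]
    - [-0.2,0,-0.42]
    - [-0.25,0,-0.53]
    - [-0.3,0,-0.64]
    - [-0.3,0,-0.64]
    - [-0.3,0,-0.64]
    - [-0.3,0,-0.64]
    - [-0.2,0,-0.42]
    - [0,0,0]
    - [0,0,0]
  turn:
    - [0,0,0]
    - [0,0,0]
    - [0,0,0]
    - [0,0,0]
    - [0,0,0]
    - [0,0,0]
    - [0,0,0]
    - [0,0,0]
    - [0,0,0]
    - [0,0,0]
  hand: [0,0,0,0,0,0,0,0,0,0]

```text
time_s: 12.8
position: [0.4541, 0.1267, 0.2152]
tool_rot: [[-0.64, 0.707, 0.3], [0.64, 0.707, -0.3], [-0.424, -0.0, -0.905]]
ft_force: [-0.2, -0.1, -0.8]
grip_width: 0.0131
gripper_force: 68.1
```

```bash
cat >> h.py <<'E'
M=np.array([.580,-.1445,.148]); d=np.array([.766*.9986,.766*.0523,-.643])
Rg=np.array([[-0.64,.707,.302],[.64,.707,-.3],[-.426,.001,-.905]]);pg=np.array([.4545,.1271,.0334])
gt=Rg.T@(G-pg); rt=Rg.T@hd   # grip centre and rod axis in the tool frame
def rod():
    o=observe();R=np.array(o["tool_rot"]);g=R@gt+o["position"];a=R@rt;return g,a
def pose(back,pitch=40,yaw=3,m=None):
    "tool pose with the collar 'back' m outside the rim"
    R=tool(yaw,25-pitch); g=(M if m is None else m)-d*(.05+back); return g-R@gt,R
E
python3 - <<'E'
from h import *
np.set_printoptions(precision=4,suppress=True)
print(gt,rt,observe()["position"],observe()["ft_force"],observe()["q"])
g,a=rod()
for k in(.05,.16): print(k,g+k*a,proj("scene",g+k*a))
plan(*pose(.16)); print(pose(.16))
im=get_image("scene");cv2.imwrite("s5.png",im);x,y=[int(v) for v in proj("scene",g+.05*a)]
cv2.imwrite("pics/c5.png",cv2.resize(im[y-60:y+60,x-80:x+80],None,fx=5,fy=5,interpolation=cv2.INTER_CUBIC));print(x-80,y-60)
E
```

```text
[-0.0033 -0.0001 -0.0168] [-0.9051 -0.      0.4257] [0.4541 0.1267 0.2152] [-0.2411 -0.0765 -0.753 ] [ 12.5118  11.9207  96.2589 -24.4098  60.0726 -22.3675]
0.05 [0.4865 0.0942 0.2317] (np.float64(205.75777642046512), np.float64(143.375335936861))
0.16 [0.5643 0.0164 0.2316] (np.float64(248.0859454012006), np.float64(139.96736860022258))
t 12.8 turn [-0.72  6.28 -8.12] shift(new frame) [ 1.71 -6.93 -0.9 ]
(array([ 0.4118, -0.1533,  0.2677]), array([[-0.9646, -0.0523, -0.2585],
       [-0.0506,  0.9986, -0.0135],
       [ 0.2588,  0.    , -0.9659]]))
125 83
```

View pics/c5.png

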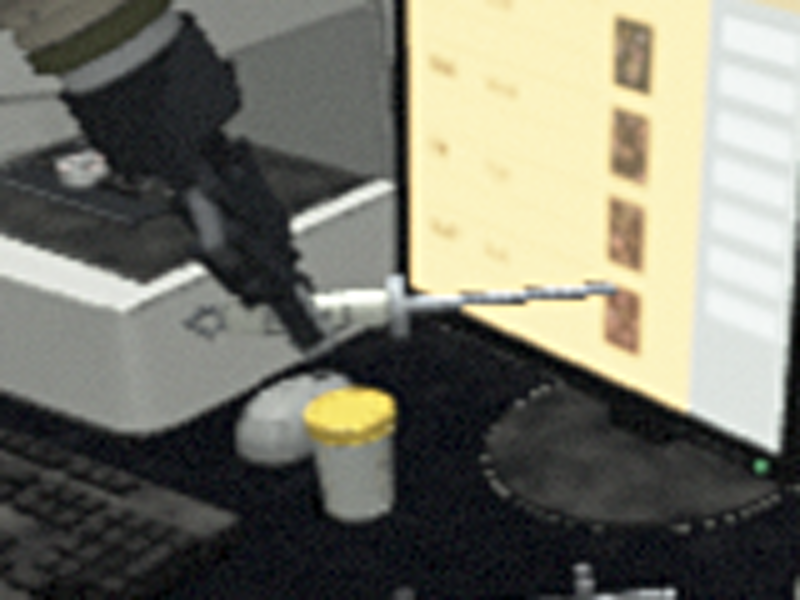

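The rod is held as modelled: tip at (615,288) and collar at (403,303), both within a pixel of the predictions. I'll transfer it to the mouth.

Request:
drive_tool:
  offset:
    - [-0.2,-0.3,0.04]
    - [-0.46,-0.6,0.06]
    - [-0.5,-0.65,0.07]
    - [-0.5,-0.65,0.07]
    - [-0.5,-0.65,0.07]
    - [-0.5,-0.65,0.07]
    - [-0.5,-0.65,0.07]
    - [-0.5,-0.65,0.07]
    - [-0.5,-0.6,0.06]
    - [-0.2,-0.3,0.02]
  turn:
    - [0,0,0]
    - [0,0,0]
    - [0,0,0]
    - [0,0,0]
    - [0,0,0]
    - [0,0,0]
    - [0,0,0]
    - [0,0,0]
    - [0,0,0]
    - [0,0,0]
  hand: [0,0,0,0,0,0,0,0,0,0]

```text
time_s: 14.1
position: [0.4113, -0.1552, 0.2682]
tool_rot: [[-0.639, 0.709, 0.3], [0.641, 0.706, -0.301], [-0.425, 0.0, -0.905]]
ft_force: [0.3, -0.1, -0.8]
grip_width: 0.013
gripper_force: 68.2
```

Request:
drive_tool:
  offset:
    - [0,0,0]
    - [0,0,0]
    - [0,0,0]
    - [0,0,0]
    - [0,0,0]
    - [0,0,0]
    - [0,0,0]
    - [0,0,0]
    - [0,0,0]
    - [0,0,0]
  turn:
    - [-0.07,0.63,-0.81]
    - [-0.07,0.63,-0.81]
    - [-0.07,0.63,-0.81]
    - [-0.07,0.63,-0.81]
    - [-0.07,0.63,-0.81]
    - [-0.07,0.63,-0.81]
    - [-0.07,0.63,-0.81]
    - [-0.07,0.63,-0.81]
    - [-0.07,0.63,-0.81]
    - [-0.07,0.63,-0.81]
  hand: [0,0,0,0,0,0,0,0,0,0]

```text
time_s: 15.35
position: [0.4116, -0.1539, 0.268]
tool_rot: [[-0.964, -0.052, -0.261], [-0.05, 0.999, -0.013], [0.262, 0.0, -0.965]]
ft_force: [1.0, 0.5, -0.9]
grip_width: 0.0131
gripper_force: 68.2
```

Run:
```python
from h import *
np.set_printoptions(precision=4,suppress=True)
o=observe();print(o["position"],o["ft_force"],o["q"]);print(o["tool_rot"]); plan(*pose(.16));plan(*pose(.125));plan(*pose(0))
```

```text
[ 0.4116 -0.1539  0.268 ] [ 1.0426  0.5035 -0.8993] [ -30.9831   15.8287   78.6942   -8.4766   98.0792 -124.2064]
[[-0.9638 -0.0516 -0.2614]
 [-0.0498  0.9987 -0.0132]
 [ 0.2618  0.0003 -0.9651]]
t 15.35 turn [ 0.   -0.03 -0.01] shift(new frame) [-0.01  0.02  0.01]
t 15.35 turn [ 0.   -0.03 -0.01] shift(new frame) [-0.8   0.02  0.38]
t 15.35 turn [ 0.   -0.03 -0.01] shift(new frame) [-3.63  0.02  1.7 ]
```

Request:
drive_tool:
  offset:
    - [0,0.02,0]
    - [-0.15,0,0.07]
    - [-0.2,0,0.09]
    - [-0.2,0,0.1]
    - [-0.15,0,0.07]
    - [-0.1,0,0.05]
    - [0,0,0]
    - [0,0,0]
    - [0,0,0]
    - [0,0,0]
  turn:
    - [0,-0.03,-0.01]
    - [0,0,0]
    - [0,0,0]
    - [0,0,0]
    - [0,0,0]
    - [0,0,0]
    - [0,0,0]
    - [0,0,0]
    - [0,0,0]
    - [0,0,0]
  hand: [0,0,0,0,0,0,0,0,0,0]

```text
time_s: 16.6
position: [0.4391, -0.1512, 0.2455]
tool_rot: [[-0.965, -0.05, -0.256], [-0.048, 0.999, -0.014], [0.256, -0.001, -0.967]]
ft_force: [0.2, 0.1, -1.0]
grip_width: 0.0127
gripper_force: 68.2
```

Run:
```python
from h import *
np.set_printoptions(precision=4,suppress=True)
g,a=rod();print(observe()["ft_force"],a);plan(*pose(.125))
for n in("scene","top"):
    for k in(.05,.16): print(n,k,proj(n,g+k*a))
A=get_image("scene");B=get_image("top");cv2.imwrite("s6.png",A);cv2.imwrite("t6.png",B)
f=lambda x:cv2.resize(x,None,fx=8,fy=8,interpolation=cv2.INTER_CUBIC)
cv2.imwrite("pics/c6.png",np.hstack([f(A[140:205,265:315]),f(B[165:230,265:315])]))
```

```text
[ 0.179   0.1182 -0.9784] [ 0.765   0.0379 -0.6432]
t 16.6 turn [-0.01  0.03 -0.02] shift(new frame) [ 0.01 -0.01  0.01]
scene 0.05 (np.float64(283.9320254671649), np.float64(170.16187362867052))
scene 0.16 (np.float64(300.9447326727875), np.float64(181.04153436638768))
top 0.05 (np.float64(297.4944181488666), np.float64(226.0870247021004))
top 0.16 (np.float64(292.72073499755356), np.float64(193.21867384511935))
```

View pics/c6.png

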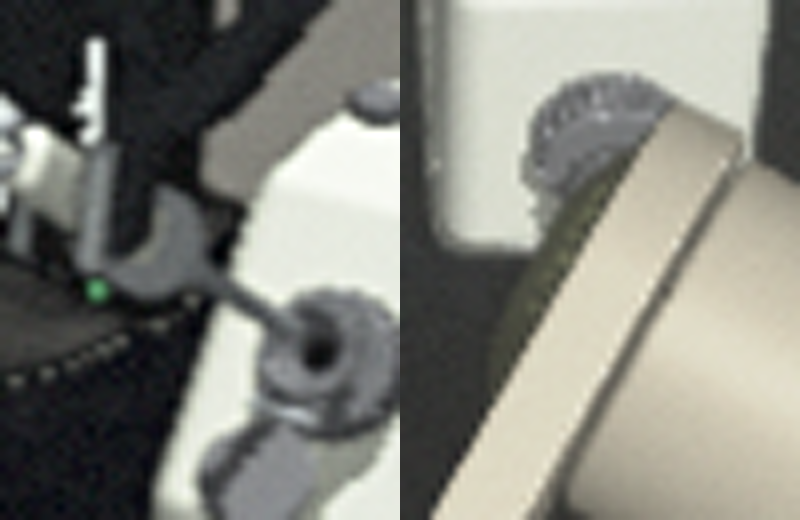

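The tip is at about (292,331) in the left half and the bore at (322,348). The shaft's line runs into the bore, so I'll insert slowly and watch the force.

Request:
drive_tool:
  offset:
    - [-0.08,0,0.04]
    - [-0.08,0,0.04]
    - [-0.09,0,0.04]
    - [-0.09,0,0.04]
    - [-0.09,0,0.04]
    - [-0.09,0,0.045]
    - [-0.09,0,0.045]
    - [-0.09,0,0.045]
    - [-0.09,0,0.045]
    - [0,0,0]
  turn:
    - [0,0,0]
    - [0,0,0]
    - [0,0,0]
    - [0,0,0]
    - [0,0,0]
    - [0,0,0]
    - [0,0,0]
    - [0,0,0]
    - [0,0,0]
    - [0,0,0]
  hand: [0,0,0,0,0,0,0,0,0,0]

```text
time_s: 17.95
position: [0.4659, -0.1499, 0.2223]
tool_rot: [[-0.965, -0.051, -0.256], [-0.049, 0.999, -0.014], [0.257, -0.001, -0.966]]
ft_force: [-0.2, -0.9, 0.1]
grip_width: 0.0128
gripper_force: 68.2
```

Run:
```python
from h import *
o=observe();print(o["ft_force"],o["wrist_torque"]);plan(*pose(0))
```

```text
[-0.1640184  -0.90552086  0.1387381 ] [ 0.02780986 -0.11471924  0.01603637]
t 17.95 turn [-0.    0.02 -0.02] shift(new frame) [-2.02 -0.01  0.95]
```

Request:
drive_tool:
  offset:
    - [-0.09,0,0.04]
    - [-0.09,0,0.045]
    - [-0.09,0,0.04]
    - [-0.09,0,0.045]
    - [-0.09,0,0.04]
    - [-0.09,0,0.045]
    - [-0.09,0,0.04]
    - [-0.09,0,0.045]
    - [-0.09,0,0.04]
    - [0,0,0]
  turn:
    - [0,0,0]
    - [0,0,0]
    - [0,0,0]
    - [0,0,0]
    - [0,0,0]
    - [0,0,0]
    - [0,0,0]
    - [0,0,0]
    - [0,0,0]
    - [0,0,0]
  hand: [0,0,0,0,0,0,0,0,0,0]

```text
time_s: 19.2
position: [0.4933, -0.1485, 0.1993]
tool_rot: [[-0.965, -0.051, -0.256], [-0.049, 0.999, -0.014], [0.257, -0.001, -0.967]]
ft_force: [-0.2, 0.2, -0.6]
grip_width: 0.0126
gripper_force: 68.2
```

Run:
```python
from h import *
o=observe();print(o["ft_force"],o["wrist_torque"]);plan(*pose(0))
```

```text
[-0.23519534  0.18171793 -0.63537949] [-0.06040607 -0.08975447 -0.00733426]
t 19.2 turn [-0.    0.02 -0.02] shift(new frame) [-1.21 -0.01  0.57]
```

Request:
drive_tool:
  offset:
    - [-0.1,0,0.047]
    - [-0.1,0,0.047]
    - [-0.1,0,0.047]
    - [-0.1,0,0.047]
    - [-0.1,0,0.047]
    - [-0.1,0,0.047]
    - [-0.1,0,0.047]
    - [-0.1,0,0.047]
    - [-0.1,0,0.047]
    - [0,0,0]
  turn:
    - [0,0,0]
    - [0,0,0]
    - [0,0,0]
    - [0,0,0]
    - [0,0,0]
    - [0,0,0]
    - [0,0,0]
    - [0,0,0]
    - [0,0,0]
    - [0,0,0]
  hand: [0,0,0,0,0,0,0,0,0,0]

```text
time_s: 20.45
position: [0.5237, -0.147, 0.1737]
tool_rot: [[-0.965, -0.051, -0.256], [-0.049, 0.999, -0.014], [0.257, -0.001, -0.966]]
ft_force: [-0.4, -1.1, -1.0]
grip_width: 0.0127
gripper_force: 68.2
```

Run:
```python
from h import *
o=observe();print(o["ft_force"],o["wrist_torque"]);plan(*pose(0))
```

```text
[-0.4341702  -1.12210773 -0.96801983] [ 0.01141914 -0.09391085  0.04662283]
t 20.45 turn [-0.    0.02 -0.02] shift(new frame) [-0.31 -0.01  0.15]
```

Request:
drive_tool:
  offset:
    - [-0.027,0,0.013]
    - [-0.027,0,0.013]
    - [-0.027,0,0.013]
    - [-0.027,0,0.013]
    - [-0.027,0,0.013]
    - [-0.027,0,0.013]
    - [-0.027,0,0.013]
    - [-0.027,0,0.013]
    - [-0.02,0,0.01]
    - [0,0,0]
  turn:
    - [0,0,0]
    - [0,0,0]
    - [0,0,0]
    - [0,0,0]
    - [0,0,0]
    - [0,0,0]
    - [0,0,0]
    - [0,0,0]
    - [0,0,0]
    - [0,0,0]
  hand: [0,0,0,0,0,0,0,0,0,0]

```text
time_s: 21.7
position: [0.5315, -0.1466, 0.1671]
tool_rot: [[-0.965, -0.051, -0.256], [-0.049, 0.999, -0.014], [0.256, -0.001, -0.967]]
ft_force: [0.1, -0.3, -1.6]
grip_width: 0.0127
gripper_force: 68.2
```

Request:
drive_tool:
  offset:
    - [-0.018,0,0.009]
    - [0,0,0]
    - [-0.018,0,0.008]
    - [0,0,0]
    - [-0.018,0,0.009]
    - [0,0,0]
    - [0,0,0]
    - [0,0,0]
    - [0,0,0]
    - [0,0,0]
  turn:
    - [0,0,0]
    - [0,0,0]
    - [0,0,0]
    - [0,0,0]
    - [0,0,0]
    - [0,0,0]
    - [0,0,0]
    - [0,0,0]
    - [0,0,0]
    - [0,0,0]
  hand: [0,0,0,0,0,0,0,0,0,0]

```text
time_s: 22.95
position: [0.5333, -0.1465, 0.1656]
tool_rot: [[-0.965, -0.051, -0.256], [-0.049, 0.999, -0.014], [0.256, -0.001, -0.967]]
ft_force: [-0.5, 0.0, 0.4]
grip_width: 0.0129
gripper_force: 68.3
```

Run:
```python
from h import *
o=observe();print(o["ft_force"],np.dot(o["ft_force"],d),o["wrist_torque"]);plan(*pose(0))
```

```text
[-0.4680993   0.01628897  0.44210052] -0.6416801443302825 [ 0.00447997 -0.03766557  0.06133848]
t 22.95 turn [-0.    0.02 -0.02] shift(new frame) [-0.03 -0.01  0.01]
```

Request:
drive_tool:
  offset:
    - [-0.018,0,0.009]
    - [0,0,0]
    - [0,0,0]
    - [-0.018,0,0.008]
    - [0,0,0]
    - [0,0,0]
    - [0,0,0]
    - [0,0,0]
    - [0,0,0]
    - [0,0,0]
  turn:
    - [0,0,0]
    - [0,0,0]
    - [0,0,0]
    - [0,0,0]
    - [0,0,0]
    - [0,0,0]
    - [0,0,0]
    - [0,0,0]
    - [0,0,0]
    - [0,0,0]
  hand: [0,0,0,0,0,0,0,0,0,0]

```text
time_s: 24.2
position: [0.5335, -0.1466, 0.1656]
tool_rot: [[-0.965, -0.05, -0.258], [-0.048, 0.999, -0.014], [0.259, -0.001, -0.966]]
ft_force: [-7.5, -0.5, 8.4]
grip_width: 0.0128
gripper_force: 69.3
```

Run:
```python
from h import *
o=observe();print(o["ft_force"],np.dot(o["ft_force"],d),o["wrist_torque"]);plan(*pose(0))
```

```text
[-7.50089813 -0.45147122  8.38588847] -11.147857041369104 [0.0057825  1.53402902 0.06101858]
t 24.2 turn [-0.01  0.   -0.02] shift(new frame) [-0.02 -0.01  0.01]
```

Collar contact is clear: the axial force rose to 11 N with no further advance, at the depth I expected. I'll draw it out along the axis.

Request:
drive_tool:
  offset:
    - [0.05,0,-0.024]
    - [0.1,0,-0.047]
    - [0.2,0,-0.094]
    - [0.25,0,-0.118]
    - [0.25,0,-0.118]
    - [0.25,0,-0.118]
    - [0.25,0,-0.118]
    - [0.25,0,-0.118]
    - [0.25,0,-0.118]
    - [0.25,0,-0.118]
  turn:
    - [0,0,0]
    - [0,0,0]
    - [0,0,0]
    - [0,0,0]
    - [0,0,0]
    - [0,0,0]
    - [0,0,0]
    - [0,0,0]
    - [0,0,0]
    - [0,0,0]
  hand: [0,0,0,0,0,0,0,0,0,0]

```text
time_s: 25.45
position: [0.4631, -0.15, 0.2249]
tool_rot: [[-0.965, -0.051, -0.256], [-0.049, 0.999, -0.014], [0.256, -0.001, -0.967]]
ft_force: [-0.1, -0.3, -0.1]
grip_width: 0.0131
gripper_force: 68.2
```

Request:
drive_tool:
  offset:
    - [0.25,0,-0.118]
    - [0.25,0,-0.118]
    - [0.25,0,-0.118]
    - [0.25,0,-0.118]
    - [0.25,0,-0.118]
    - [0.2,0,-0.1]
    - [0.1,0,-0.05]
    - [0,0,0]
    - [0,0,0]
    - [0,0,0]
  turn:
    - [0,0,0]
    - [0,0,0]
    - [0,0,0]
    - [0,0,0]
    - [0,0,0]
    - [0,0,0]
    - [0,0,0]
    - [0,0,0]
    - [0,0,0]
    - [0,0,0]
  hand: [0,0,0,0,0,0,0,0,0,0]

```text
time_s: 26.7
position: [0.4114, -0.1526, 0.2687]
tool_rot: [[-0.965, -0.051, -0.256], [-0.049, 0.999, -0.014], [0.257, -0.001, -0.966]]
ft_force: [0.3, 0.8, -0.6]
grip_width: 0.0126
gripper_force: 68.2
```

Run:
```python
from h import *
np.set_printoptions(precision=4,suppress=True)
o=observe();g,a=rod();print(o["ft_force"],"tip",g+.16*a,proj("scene",g+.16*a),proj("scene",g+.05*a))
A=get_image("scene");cv2.imwrite("s7.png",A)
R=tool(-45,25);t=G+[0,0,.1];plan(t-R@gt,R)
```

```text
[ 0.3299  0.7505 -0.5745] tip [ 0.5412 -0.1461  0.1811] (np.float64(295.652540636405), np.float64(177.75998287618043)) (np.float64(277.4820388147999), np.float64(166.1052135286644))
t 26.75 turn [ 0.71 -6.24  8.11] shift(new frame) [5.22 5.7  1.3 ]
```

Request:
drive_tool:
  offset:
    - [0,0,0]
    - [0,0,0]
    - [0,0,0]
    - [0,0,0]
    - [0,0,0]
    - [0,0,0]
    - [0,0,0]
    - [0,0,0]
    - [0,0,0]
    - [0,0,0]
  turn:
    - [0.07,-0.624,0.811]
    - [0.07,-0.624,0.811]
    - [0.07,-0.624,0.811]
    - [0.07,-0.624,0.811]
    - [0.07,-0.624,0.811]
    - [0.07,-0.624,0.811]
    - [0.07,-0.624,0.811]
    - [0.07,-0.624,0.811]
    - [0.07,-0.624,0.811]
    - [0.07,-0.624,0.811]
  hand: [0,0,0,0,0,0,0,0,0,0]

```text
time_s: 28.0
position: [0.4112, -0.1525, 0.269]
tool_rot: [[-0.638, 0.709, 0.3], [0.643, 0.705, -0.299], [-0.424, 0.002, -0.906]]
ft_force: [-0.1, 0.1, -0.9]
grip_width: 0.0131
gripper_force: 68.3
```

Request:
drive_tool:
  offset:
    - [0.2,0.3,0]
    - [0.5,0.6,0]
    - [0.6,0.7,0.1]
    - [0.6,0.7,0.2]
    - [0.7,0.7,0.2]
    - [0.7,0.7,0.3]
    - [0.7,0.7,0.3]
    - [0.7,0.7,0.3]
    - [0.5,0.4,0.25]
    - [0.2,0.2,0.1]
  turn:
    - [0,0,0]
    - [0,0,0]
    - [0,0,0]
    - [0,0,0]
    - [0,0,0]
    - [0,0,0]
    - [0,0,0]
    - [0,0,0]
    - [0,0,0]
    - [0,0,0]
  hand: [0,0,0,0,0,0,0,0,0,0]

```text
time_s: 29.25
position: [0.455, 0.1272, 0.1136]
tool_rot: [[-0.642, 0.706, 0.298], [0.64, 0.708, -0.298], [-0.421, -0.0, -0.907]]
ft_force: [-0.2, 0.2, -1.5]
grip_width: 0.0128
gripper_force: 68.3
```

Request:
drive_tool:
  offset:
    - [0,0,0]
    - [0,0,0]
    - [0,0,0]
    - [0,0,0]
    - [0,0,0]
    - [0,0,0]
    - [0,0,0]
    - [0,0,0]
    - [0,0,0]
    - [0,0,0]
  turn:
    - [0,0,0]
    - [0,0,0]
    - [0,0,0]
    - [0,0,0]
    - [0,0,0]
    - [0,0,0]
    - [0,0,0]
    - [0,0,0]
    - [0,0,0]
    - [0,0,0]
  hand: [0,0,0,0,0,0,0,0,0,0]

```text
time_s: 30.5
position: [0.4552, 0.1263, 0.1145]
tool_rot: [[-0.641, 0.707, 0.299], [0.641, 0.707, -0.298], [-0.422, 0.001, -0.907]]
ft_force: [0.0, -0.8, -1.1]
grip_width: 0.013
gripper_force: 68.3
```

Run:
```python
from h import *
np.set_printoptions(precision=4,suppress=True)
g,a=rod();print("grip",g,"axis",a,"tip",g+.16*a,proj("scene",g+.16*a),proj("scene",g+.05*a),np.abs(observe()["qvel"]).max())
R=tool(-45,25);plan(G+[0,0,.08]-R@gt,R)
A=get_image("scene");B=get_image("top")
f=lambda x,k:cv2.resize(x,None,fx=k,fy=k,interpolation=cv2.INTER_CUBIC)
cv2.imwrite("pics/c8.png",np.vstack([f(A[110:240,140:340],4)[:, :800],]))
```

```text
grip [0.4522 0.1291 0.1311] axis [ 0.7071 -0.7074 -0.0038] tip [0.5654 0.016  0.1305] (np.float64(249.87768361637944), np.float64(173.5528511976621)) (np.float64(209.5865920484718), np.float64(177.1342307132073)) 0.09346945076505749
t 30.5 turn [ 0.01 -0.   -0.01] shift(new frame) [0.04 0.   0.01]
```

View pics/c8.png

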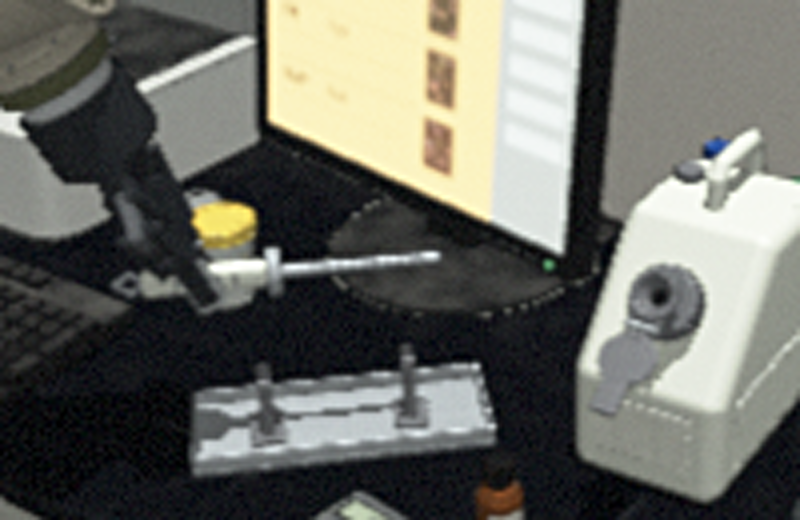

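The rod is held level over the tray, with its tip at (440,256), which matches the prediction. The cap is still open, and the cup and bottle are standing. I'll hand in.

```bash
python3 -c "
from rig import env
print(env.close_job())"
```

```text
the job is handed in; nothing more can be done
None
```

I opened the cap, slid the dip rod down until its collar stopped on the rim (about 11 N), drew it out and handed the job in at about 31 s with the rod held level above the drip tray; the last view showed the cap still open and the cup and oil bottle standing, but not the canister.

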